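# Check the hand brake lever of a seal-carving turntable

## Task

Check the hand brake of the green carving turntable: with the outside of the fingers gently push the red lever in towards the grey bar until it comes up against its stop, let it spring all the way back out, then push it in to the stop a second time and finish still holding it there, so that the gap left before the bar can be seen. Only push on the lever's red outer face: do not pinch it, reach behind it or touch the grey bar, and leave everything else where it stands.

Things in the scene. Friction and masses are not known exactly. Their poses are not given: they have to be found in the camera images.
- turntable: Fixed seal-carving turntable: green base 160 x 160 mm, steel disc 170 mm wide, its top 77 mm up, on it a small vice with a stone (top 132 mm up). Origin: centre of its underside, on the cabinet top; z up. On its +y side a dark steel perch (y 100 to 136 mm, 106 mm high) carries bar and lever, which stick out along +y with only air under and above them; lever on the -x side of the bar.
- bar: The fixed grey round grip bar, 22 mm diameter, part of the turntable. Its frame is the turntable's frame (same origin and axes); the bar's axis runs along y at x = 0, z = 85 mm, from y = 130 to 289 mm. Must not be touched.
- brake_lever (a joint): Swing of the lever, rad, about an upright hinge at x -40, y 118 mm of the turntable frame. 0: fully out, held by a spring (lever leans 0.30 rad from +y towards -x); grows when pushed in to the bar (+x), stops near 0.34, its back still about 20 mm off the bar. At the press point: 1.5 N to start, 5 N when the stop is reached.
- lever_face: Red outer half of the lever: the face to push, 24 mm high (73 to 97 mm above the cabinet top). Origin on the hinge axis, 85 mm up; y along the lever to the tip, x from the face to the bar. Flat face at x -10, y 16 to 141 mm, then an upright round end 18 mm thick at x -5, y 145 mm. It sits on rubber: besides swinging with the lever it gives about 1 mm per 4 N, so it yields softly at the stop.
- lever_back: The dark steel inner half of the lever, which faces the bar (same origin and axes as the red half; x = 0 to 6 mm, y = 21 to 133 mm). Must not be touched.
- press_point (a point): Point on the red outer face, at its mid-height, 115 mm along the lever from the hinge, where to push; it moves with the lever, about 38 mm from fully out to the stop, plus the rubber's give.
- seal_a: White seal stone, 24 x 24 x 48 mm, standing loose on the robot's side of the turntable base. Origin: centre of its underside. Leave alone.
- seal_b: Amber seal stone, 20 x 20 x 42 mm, standing loose on the robot's side of the turntable base. Origin: centre of its underside. Leave alone.
- pad_jar: Squat orange lidded seal pad jar, 79 mm diameter, 47 mm high, loose. Origin: centre of its underside. Leave alone.
- washer: Stainless steel brush washer bowl, 100 mm diameter, 55 mm high, loose. Origin: centre of its underside. Leave alone.

How it is judged:
On the way, in this order (a step that is already met when the one before it is completed fails the run):
1. the lever is pushed in against its stop by the fingers on its red face (value of joint brake_lever above 0.315 rad and contact force between the fingers and lever_face above 2 N), for 0.2 s.
2. the lever is let all the way out again (value of joint brake_lever below 0.03 rad), for 0.2 s.
At the end, for the whole second after the job is handed in: The lever is held against its stop (joint value 0.315 to 0.42) by the fingers pressing on its red outer face with 2 to 25 N, neither the bar nor the lever's back is touched, and the two seal stones, the jar and the washer stand within 10 mm of where they started (all of step 1 and value of joint brake_lever below 0.42 rad and contact force between the fingers and lever_face below 25 N and contact force between the fingers and bar below 0.5 N and contact force between the fingers and lever_back below 0.5 N and distance of each of seal_a, seal_b, pad_jar, washer from where it was at the start of the episode below 0.01 m); the arm keeps its last pose, push and grip.
It fails at once if the lever is pushed harder than 25 N (contact force between any of the fingers, the arm and lever_face above 25 N).
It fails at once if the lever is driven on towards the bar, past its stop (value of joint brake_lever above 0.42 rad).
It fails at once if the fixed bar is touched (contact force between any of the fingers, the arm and bar above 1 N).
It fails at once if the lever is pinched or touched from behind (contact force between any of the fingers, the arm and lever_back above 1 N).
It fails at once if a loose thing (seal stones, jar, washer) is moved or lifted (distance of any of seal_a, seal_b, pad_jar, washer from where it was at the start of the episode above 0.01 m).
It also fails if it takes over 48 s, if anything falls off the work surface, if the arm or the gripper's body presses on something with over 40 N, if the wrist force passes 120 N, or if a joint passes its speed limit or range.

## Robot

A 6-joint arm with a two-finger parallel gripper is mounted at the origin on the work surface. World frame = base frame: x ahead of the robot, y to its left, z up, the work surface at z = 0. Lengths are in m, angles in rad, forces in N, time in s.
With the tool pointing down it reaches from about 0.4 to 0.925 m from the base axis. Payload 3.4 kg.
Tool frame: the origin (TCP) lies on the front face of the gripper's body, between the roots of the fingers; the fingertips stand 73 mm ahead of it and the grasp point (between the pads) lies 54 mm ahead of it; z points along the fingers, y is the direction in which the jaws open and shut (so a half turn about z gives the same grasp; the last joint's range is limited). The gripper opens to 85 mm and grips with 20 to 120 N. Pads are 22 mm wide; open, the fingers measure 114 mm over their backs; the gripper's body (76 mm by 85 mm) begins 54 mm behind the grasp point. The pads swing forward as they close: fully open they stand 13 mm farther back than shut.
Start: joints at [1.054, 0.307, 1.506, -0, 1.328, -0.073], TCP at [0.246, 0.52, 0.304] pointing down, gripper open.
Joint ranges: [-3.12, 3.12], [-1.05, 2.28], [0.14, 2.33], [-1.42, 4.57], [0.1, 2.73], [-2.68, 2.68]. Speed limits (rad/s): [2.57, 2.57, 3.14, 3.14, 3.14, 3.14].

## Interface

Orientations are given as a unit quaternion [x, y, z, w].
In Python, from station import * gives the robot as it stands.
- The arm moves only by the tool play_rows, never from a script. Its argument "increments" is a list of rows, each an object with "jaw": the finger opening in mm, from 0 to 85.4; "offset": the shift along the tool's x, y, z in mm, a list of three; "dr": the turn, a rotation vector about the tool's x, y, z in rad, a list of three. In form: [{"jaw": jaw, "offset": [dx, dy, dz], "dr": [wx, wy, wz]}, ...]. A call has 1 to 12 rows; each row shifts and turns the pose as measured when the row begins, along the tool's axes as they then stand; what a row does not reach is not made up. A row lasts 1/8 s, in which the tool goes at most 62.5 mm and 10.7 degrees, less where a joint would pass 70% of its speed; a pose out of reach is approached as far as the arm can. A call with a gripper value outside its range is refused whole. The fingers move at their own pace and stop on an object; "grip_force" is the grip in N (left out, the last holds). Time passes only in rows, so rows that do not move let the fingers close. It gives the time, the measured TCP pose, the force and the opening at its end, in the units of the state.
- get_state(): the state, without advancing time (a new reading comes with each control period).
- capture(name): name is "scene" or "top"; returns the picture (400x640x3 uint8, blue, green, red); there is no depth.
- calibration(name): a dict with "K" (3x3 intrinsics, pixels), "xyz" and "rotation" of the camera in the world. Camera axes: x right, y up, looking along -z (the intrinsics and any distortion apply to the point x, -y, -z); pixel columns grow to the right and rows downward; lengths in m; the calibration is good to about 2 mm. A picture is of the moment at which its call begins. calibration takes no time and is no camera call.
- sign_off(): hands the job in, once; it reports no verdict.
The state is a dict: "t": time; "joints": joint angles; "dq": joint speeds; "joint_efforts": joint torques, N m; "tool_pos": TCP position; "eef_rot": TCP orientation; "contact_force": force on the tool from outside, world axes, zero at the start; "wrist_torque": the same for the moment, N m; "width": finger opening in m.
Only numpy, scipy, OpenCV 4.12 (cv2) and the standard library are available. Lean on these libraries where they do the work, as an engineer would, in place of code of your own. Each camera call takes 0.05 s, during which the arm holds its last target. There are 200 camera calls.

## Working session

There is one attempt and no reset: what is moved stays moved. The work goes in short steps, Python scripts to look and compute and a tool call to move; the robot and the scene stay as the last step left them, time stands still between calls to the robot, and variables do not carry over. Pictures are saved under pics/ and viewed, about 8 in all and at most 12, crops included, and the job is handed in when it is done.

Besides the shell and the picture viewer there is one more tool, called after "Call:" as name(argument=value, ...) on one line, values as JSON. play_rows: Moves the arm, as the interface text tells. Its arguments: {"type":"object","properties":{"increments":{"type":"array"},"grip_force":{"type":"number"}},"required":["increments"]}

```bash
mkdir -p pics; python3 - <<'E'
from station import *
import cv2
for n in ("scene","top"):
    cv2.imwrite(f"pics/{n}0.png",capture(n)); c=calibration(n); print(n,c)
print(get_state())
E
```

```text
scene {'K': array([[504.35896112,   0.        , 314.16508803],
       [  0.        , 504.35896112, 202.3880867 ],
       [  0.        ,   0.        ,   1.        ]]), 'xyz': array([ 1.16310324, -0.12383845,  1.05815768]), 'rotation': array([0.23757609, 0.18039127, 0.55705009, 0.77505599])}
top {'K': array([[431.89888595,   0.        , 316.45112948],
       [  0.        , 431.89888595, 196.06503332],
       [  0.        ,   0.        ,   1.        ]]), 'xyz': array([0.34990543, 0.05259196, 1.03290834]), 'rotation': array([ 0.07117537, -0.05983262, -0.69818473,  0.70985365])}
{'t': 0.1, 'joints': array([ 1.05450389e+00,  3.07490709e-01,  1.50754571e+00,  3.59671387e-06,
        1.32843836e+00, -7.35390376e-02]), 'dq': array([ 0.00139323, -0.00075447, -0.00150442,  0.00204881,  0.00105524,
       -0.00059277]), 'joint_efforts': array([ 3.37155752e-04, -4.58532929e+01, -2.52608532e+01, -5.03656577e-05,
        5.68878197e-03,  4.84996193e-06]), 'tool_pos': array([0.24613779, 0.51909514, 0.30307622]), 'eef_rot': array([ 2.19573258e-01,  9.75595561e-01, -8.99924888e-04, -2.75198090e-04]), 'contact_force': array([-0.32718264, -0.1641269 , -0.54292734]), 'wrist_torque': array([ 0.0181168 ,  0.04638952, -0.01088538]), 'width': 0.08531454719038153}
```

View pics/scene0.png

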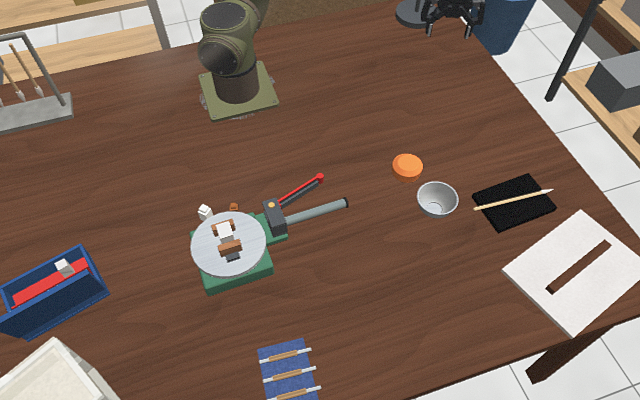

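View pics/top0.png

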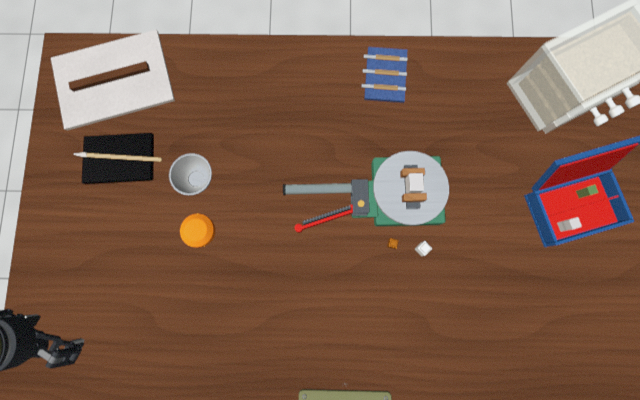

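The two views show the turntable with its lever pointing to +y. In top, the disc centre is about (411,188), the bar end (284,189) and the lever tip (298,229). In scene, the bar end is about (346,203) and the lever tip (320,177). Next is an enlarged crop for exact pixels.

```bash
python3 - <<'E'
import cv2,numpy as np
t=cv2.imread("pics/top0.png")[145:255,275:455]; s=cv2.imread("pics/scene0.png")[165:300,180:360]
f=lambda a:cv2.resize(a,None,fx=4,fy=4,interpolation=cv2.INTER_CUBIC)[:,:720]
cv2.imwrite("pics/crop_t.png",f(t)); cv2.imwrite("pics/crop_s.png",f(s))
E
```

```text
(no output)
```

View pics/crop_t.png

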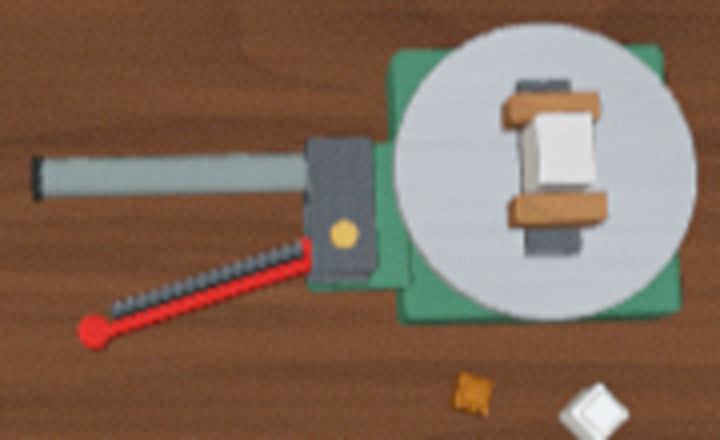

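View pics/crop_s.png

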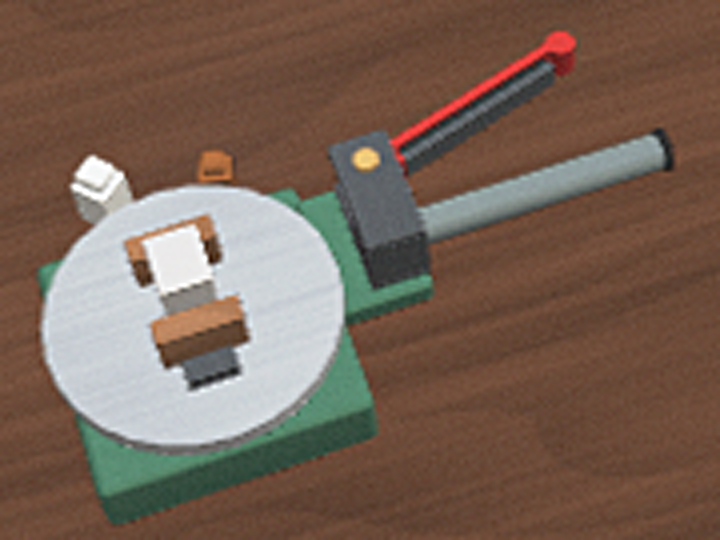

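```bash
cat > h.py <<'E'
from station import *
import numpy as np
from scipy.optimize import least_squares
from scipy.spatial.transform import Rotation as R
def proj(P,c):
    p=R.from_quat(c["rotation"]).inv().apply(np.atleast_2d(P)-c["xyz"])*[1,-1,-1]
    q=p@c["K"].T; return q[:,:2]/q[:,2:]
Rz=lambda a:R.from_euler("z",a)
def lev(p,th=0.): # lever_face frame (m) -> turntable, th = joint
    return Rz(.30-th).apply(p)+[-.040,.118,.085]
def tt(P,q): return Rz(q[3]).apply(P)+q[:3]
E
python3 - <<'E'
from h import *
ct,cs=calibration("top"),calibration("scene")
P=np.array([lev([-.005,.145,.012]),[0,.289,.085],[0,0,.077],[-.040,.118,.108]])
T=np.array([[298.5,227.75],[284.25,189.5],[411.25,188],[361,203.5]])-.0
S=np.array([[320.25,175.5],[346,202.25],[228.25,244],[271.75,204.5]])
f=lambda q:np.r_[proj(tt(P,q),ct)-T,proj(tt(P,q),cs)-S].ravel()
r=least_squares(f,[.5,-.1,0,0]);print(r.x,r.fun.reshape(-1,2).round(1))
f3=lambda q:f([q[0],q[1],0,q[2]])
r=least_squares(f3,[.5,-.1,0]);q=[r.x[0],r.x[1],0,r.x[2]];print(q,r.fun.reshape(-1,2).round(1))
for th in(0,.34): print(th,"press",tt(lev([-.010,.115,0],th),q),"tip",tt(lev([-.005,.145,0],th),q),"ang",q[3]+.3-th)
# loose things
for n,p,z,c in(("jar",(197,230),.047,ct),("washer",(190,174),.055,ct),("sealA",(424,248),.048,ct),("sealB",(393,243),.042,ct)):
    d=R.from_quat(c["rotation"]).apply(np.linalg.inv(c["K"])@[*p,1]*[1,-1,-1]); print(n,c["xyz"]+d*(z-c["xyz"][2])/d[2])
E
```

```text
[ 0.55317207 -0.1432947  -0.00256364  0.04003532] [[-0.4 -0.2]
 [-1.5  0.2]
 [-0.4 -0.7]
 [-0.5  0.2]
 [-1.1  0.5]
 [ 0.   0.2]
 [-0.8 -1.4]
 [-1.   1.1]]
[np.float64(0.5536284971096549), np.float64(-0.1433665557763742), 0, np.float64(0.040430343732180504)] [[-0.4 -0.5]
 [-1.5 -0.2]
 [-0.1 -1.2]
 [-0.4 -0.2]
 [-1.1 -0. ]
 [ 0.1 -0.2]
 [-0.9 -1.8]
 [-1.1  0.6]]
0 press [0.46106792 0.07798159 0.085     ] tip [0.4557642  0.10792938 0.085     ] ang 0.3404303437321805
0.34 press [0.49884222 0.08791593 0.085     ] tip [0.5038293  0.11791808 0.085     ] ang 0.0004303437321804826
jar [0.45131801 0.3432612  0.047     ]
washer [0.58129269 0.36640004 0.055     ]
sealA [ 0.41887872 -0.17519667  0.048     ]
sealB [ 0.42946378 -0.10640948  0.042     ]
```

Call:
play_rows(increments=[{"jaw": 0,"offset": [0,0,0],"dr": [0,0,-0.15]},{"jaw": 0,"offset": [0,0,0],"dr": [0,0,-0.15]},{"jaw": 0,"offset": [0,0,0],"dr": [0,0,-0.143]},{"jaw": 0,"offset": [-18,-45,0],"dr": [0,0,0]},{"jaw": 0,"offset": [-18,-45,0],"dr": [0,0,0]},{"jaw": 0,"offset": [-18,-45,0],"dr": [0,0,0]},{"jaw": 0,"offset": [-18,-45,0],"dr": [0,0,0]},{"jaw": 0,"offset": [-18,-45,0],"dr": [0,0,0]},{"jaw": 0,"offset": [-18,-45,0],"dr": [0,0,0]}], grip_force=40)

```text
t: 1.23
tool_pos: [0.3594, 0.2452, 0.2997]
eef_rot: [-0.011, 1.0, -0.003, -0.002]
contact_force: [0.6, 0.0, -0.1]
width: 0.0
```

Call:
play_rows(increments=[{"jaw": 0,"offset": [-15,-40,0],"dr": [0,0,0.01]},{"jaw": 0,"offset": [-15,-40,0],"dr": [0,0,0.01]},{"jaw": 0,"offset": [-15,-40,0],"dr": [0,0,0]},{"jaw": 0,"offset": [-12,-36,0],"dr": [0,0,0]},{"jaw": 0,"offset": [0,0,30],"dr": [0,0,0]},{"jaw": 0,"offset": [0,0,30],"dr": [0,0,0]},{"jaw": 0,"offset": [0,0,0],"dr": [0,0,0]}])

```text
t: 2.1
tool_pos: [0.4193, 0.0798, 0.2385]
eef_rot: [0.002, 1.0, -0.004, -0.002]
contact_force: [-0.5, -0.2, -0.1]
width: 0.0
```

Call:
play_rows(increments=[{"jaw": 0,"offset": [2,2,25],"dr": [0,0,0]},{"jaw": 0,"offset": [2,0,25],"dr": [0,0,0]},{"jaw": 0,"offset": [0,0,25],"dr": [0,0,0]},{"jaw": 0,"offset": [0,0,16],"dr": [0,0,0]},{"jaw": 0,"offset": [0,0,0],"dr": [0,0,0]}])

```text
t: 2.72
tool_pos: [0.419, 0.0826, 0.1501]
eef_rot: [0.002, 1.0, -0.004, 0.002]
contact_force: [-0.7, 0.5, -0.2]
width: -0.0003
```

```bash
python3 - <<'E'
from h import *
import cv2
f=lambda a:cv2.resize(a,None,fx=4,fy=4,interpolation=cv2.INTER_CUBIC)
t=f(capture("top")[145:245,270:400]); s=f(capture("scene")[130:230,260:390])
cv2.imwrite("pics/c1.png",cv2.resize(np.vstack([t,s]),None,fx=.74,fy=.74)); print(get_state()["tool_pos"],get_state()["contact_force"])
E
```

```text
[0.41987533 0.08260845 0.15099359] [ 0.51926221 -0.08833822 -0.41817219]
```

View pics/c1.png

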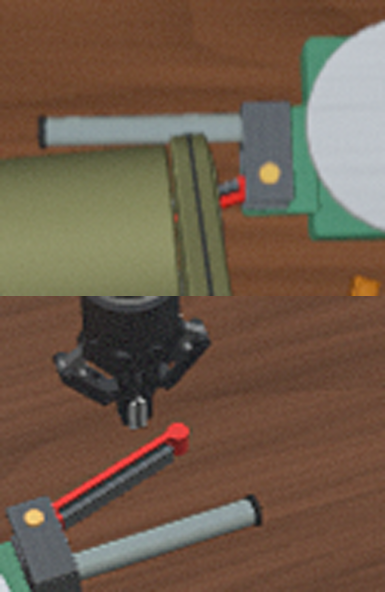

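The crop shows the closed fingertips at (138,420), standing clear on the outer side of the lever, whose tip is at (178,435). I'll lower them a little and then advance in small steps.

Call:
play_rows(increments=[{"jaw": 0,"offset": [0,0,6],"dr": [0,0,0]},{"jaw": 0,"offset": [-8,0,0],"dr": [0,0,0]},{"jaw": 0,"offset": [-8,0,0],"dr": [0,0,0]},{"jaw": 0,"offset": [-6,0,0],"dr": [0,0,0]},{"jaw": 0,"offset": [-6,0,0],"dr": [0,0,0]},{"jaw": 0,"offset": [-6,2,0],"dr": [0,0,0]},{"jaw": 0,"offset": [-5,2,0],"dr": [0,0,0]}])

```text
t: 3.7
tool_pos: [0.4611, 0.0865, 0.1469]
eef_rot: [0.002, 1.0, -0.004, 0.003]
contact_force: [-2.4, -1.9, 2.0]
width: -0.0002
```

```bash
python3 -c "
from station import *
s=get_state();print(s['tool_pos'],s['contact_force'],s['wrist_torque'])"
```

```text
[0.46109647 0.08652303 0.1468615 ] [-2.4396354  -1.8962634   1.97411276] [-0.2709954   0.3264351   0.02874141]
```

Call:
play_rows(increments=[{"jaw": 0,"offset": [-5,0.5,0],"dr": [0,0,0]},{"jaw": 0,"offset": [-5,0,0],"dr": [0,0,0]},{"jaw": 0,"offset": [-4,0,0],"dr": [0,0,0]},{"jaw": 0,"offset": [-4,0,0],"dr": [0,0,0]},{"jaw": 0,"offset": [0,0,0],"dr": [0,0,0]}])

```text
t: 4.32
tool_pos: [0.4778, 0.0881, 0.1462]
eef_rot: [0.002, 1.0, -0.003, 0.0]
contact_force: [-4.4, 1.2, 2.2]
width: -0.0002
```

Call:
play_rows(increments=[{"jaw": 0,"offset": [-2,0,0],"dr": [0,0,0]},{"jaw": 0,"offset": [-1.5,0,0],"dr": [0,0,0]},{"jaw": 0,"offset": [0,0,0],"dr": [0,0,0]}])

```text
t: 4.7
tool_pos: [0.4804, 0.0882, 0.1461]
eef_rot: [0.002, 1.0, -0.003, -0.001]
contact_force: [-4.5, 2.2, 1.6]
width: 0.0
```

Call:
play_rows(increments=[{"jaw": 0,"offset": [-2,0,0],"dr": [0,0,0]},{"jaw": 0,"offset": [-1.5,0,0],"dr": [0,0,0]},{"jaw": 0,"offset": [0,0,0],"dr": [0,0,0]}])

```text
t: 5.08
tool_pos: [0.4829, 0.0885, 0.1461]
eef_rot: [0.002, 1.0, -0.002, -0.002]
contact_force: [-4.6, 2.7, 3.0]
width: -0.0
```

Call:
play_rows(increments=[{"jaw": 0,"offset": [-1.5,0,0],"dr": [0,0,0]},{"jaw": 0,"offset": [-1,0,0],"dr": [0,0,0]},{"jaw": 0,"offset": [0,0,0],"dr": [0,0,0]}])

```text
t: 5.45
tool_pos: [0.4844, 0.0886, 0.1461]
eef_rot: [0.002, 1.0, -0.002, -0.003]
contact_force: [-4.1, 1.3, 2.9]
width: 0.0003
```

Call:
play_rows(increments=[{"jaw": 0,"offset": [-1.5,0,0],"dr": [0,0,0]},{"jaw": 0,"offset": [-1,0,0],"dr": [0,0,0]},{"jaw": 0,"offset": [0,0,0],"dr": [0,0,0]}])

```text
t: 5.82
tool_pos: [0.4858, 0.0888, 0.1461]
eef_rot: [0.002, 1.0, -0.002, -0.004]
contact_force: [-5.2, 1.7, 2.0]
width: -0.0002
```

Call:
play_rows(increments=[{"jaw": 0,"offset": [-1.5,0,0],"dr": [0,0,0]},{"jaw": 0,"offset": [0,0,0],"dr": [0,0,0]}])

```text
t: 6.08
tool_pos: [0.4865, 0.0888, 0.1461]
eef_rot: [0.002, 1.0, -0.002, -0.004]
contact_force: [-4.6, 1.4, 3.5]
width: 0.0002
```

Call:
play_rows(increments=[{"jaw": 0,"offset": [-1.5,0,0],"dr": [0,0,0]},{"jaw": 0,"offset": [0,0,0],"dr": [0,0,0]}])

```text
t: 6.32
tool_pos: [0.4871, 0.0888, 0.1461]
eef_rot: [0.002, 1.0, -0.002, -0.005]
contact_force: [-5.6, 1.9, 3.3]
width: 0.0003
```

Call:
play_rows(increments=[{"jaw": 0,"offset": [-2,0,0],"dr": [0,0,0]},{"jaw": 0,"offset": [-1,0,0],"dr": [0,0,0]}])

```text
t: 6.58
tool_pos: [0.489, 0.0889, 0.1461]
eef_rot: [0.002, 1.0, -0.002, -0.006]
contact_force: [-4.4, 2.2, 2.7]
width: -0.0002
```

Call:
play_rows(increments=[{"jaw": 0,"offset": [-2,0,0],"dr": [0,0,0]},{"jaw": 0,"offset": [-1,0,0],"dr": [0,0,0]}])

```text
t: 6.82
tool_pos: [0.4898, 0.089, 0.146]
eef_rot: [0.003, 1.0, -0.002, -0.008]
contact_force: [-6.2, 2.3, 6.5]
width: -0.0
```

```bash
cat > look.py <<'E'
from h import *
import cv2,sys
im=capture("scene"); c=calibration("scene"); s=get_state()
q=[.5536,-.1434,0,.0404]
a=im[150:230,260:370]
cv2.imwrite(f"pics/{sys.argv[1]}.png",cv2.resize(a,None,fx=6,fy=6,interpolation=cv2.INTER_CUBIC))
for th in(0,.2,.3,.32,.34,.36): print(th,((proj(tt(lev([-.005,.145,.012],th),q),c)[0]-[260,150]+[.8,0])*6).round(0))
m=cv2.inRange(cv2.cvtColor(im,cv2.COLOR_BGR2HSV),(0,170,90),(6,255,255))|cv2.inRange(cv2.cvtColor(im,cv2.COLOR_BGR2HSV),(174,170,90),(180,255,255))
ys,xs=np.nonzero(m[150:230,260:370]); i=np.argsort(xs)[-25:]; print("tip red",xs[i].mean()*6,ys[i].mean()*6,xs.max()*6)
print(s["tool_pos"],s["contact_force"],s["wrist_torque"])
E
python3 look.py c2
```

```text
0 [360. 153.]
0.2 [401. 200.]
0.3 [417. 227.]
0.32 [420. 232.]
0.34 [423. 238.]
0.36 [425. 243.]
tip red 432.96 255.60000000000002 444
[0.4898063  0.08897408 0.14602227] [-6.53777568  1.61996401  4.53100062] [0.31843394 0.9937891  0.00193708]
```

View pics/c2.png

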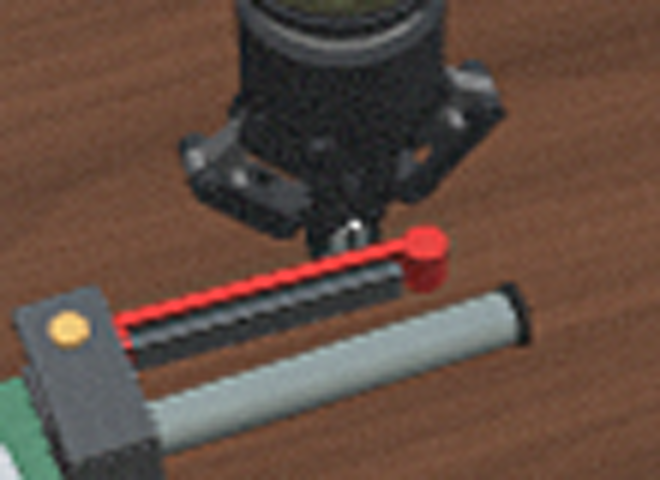

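The picture shows the knob's top centre at about (425,240). That matches a swing of about 0.34 rad, with a clear gap to the bar, so the lever is at or very near its stop. I'll push a little more to confirm the force rises.

Call:
play_rows(increments=[{"jaw": 0,"offset": [-2,0,0],"dr": [0,0,0]},{"jaw": 0,"offset": [-1.5,0,0],"dr": [0,0,0]}])

```text
t: 7.12
tool_pos: [0.4903, 0.089, 0.146]
eef_rot: [0.003, 1.0, -0.002, -0.011]
contact_force: [-7.4, 2.4, 5.3]
width: -0.0
```

Call:
play_rows(increments=[{"jaw": 0,"offset": [-2,0,0],"dr": [0,0,0]},{"jaw": 0,"offset": [-1.5,0,0],"dr": [0,0,0]},{"jaw": 0,"offset": [-1.0,0,0],"dr": [0,0,0]}])

```text
t: 7.5
tool_pos: [0.4905, 0.089, 0.1461]
eef_rot: [0.003, 1.0, -0.002, -0.016]
contact_force: [-6.7, 2.2, 5.4]
width: -0.0002
```

```bash
python3 look.py c3
```

```text
0 [360. 153.]
0.2 [401. 200.]
0.3 [417. 227.]
0.32 [420. 232.]
0.34 [423. 238.]
0.36 [425. 243.]
tip red 432.72 253.44 444
[0.49051616 0.08899263 0.14612969] [-6.37229609  3.11639155  5.61919142] [0.29819738 0.95924935 0.04221916]
```

The TCP has stopped at x 0.4905, the force is about 7 N and the tip pixels no longer change, so this is the stop. Now I'll let the lever out.

Call:
play_rows(increments=[{"jaw": 0,"offset": [5,0,0],"dr": [0,-0.016,0]},{"jaw": 0,"offset": [8,0,0],"dr": [0,-0.016,0]},{"jaw": 0,"offset": [10,0,0],"dr": [0,0,0]},{"jaw": 0,"offset": [10,0,0],"dr": [0,0,0]},{"jaw": 0,"offset": [12,0,0],"dr": [0,0,0]},{"jaw": 0,"offset": [12,0,0],"dr": [0,0,0]},{"jaw": 0,"offset": [10,0,0],"dr": [0,0,0]},{"jaw": 0,"offset": [5,0,0],"dr": [0,0,0]},{"jaw": 0,"offset": [0,0,0],"dr": [0,0,0]},{"jaw": 0,"offset": [0,0,0],"dr": [0,0,0]},{"jaw": 0,"offset": [0,0,0],"dr": [0,0,0]}])

```text
t: 8.93
tool_pos: [0.4189, 0.0887, 0.1474]
eef_rot: [0.003, 1.0, -0.002, 0.007]
contact_force: [0.7, 0.4, 0.3]
width: 0.0001
```

```bash
python3 look.py c4
```

```text
0 [360. 153.]
0.2 [401. 200.]
0.3 [417. 227.]
0.32 [420. 232.]
0.34 [423. 238.]
0.36 [425. 243.]
tip red 371.04 164.88 378
[0.41893085 0.08868684 0.14738066] [ 0.5071775  -0.57574881  0.24965881] [-0.023408    0.03149671 -0.03059376]
```

View pics/c4.png

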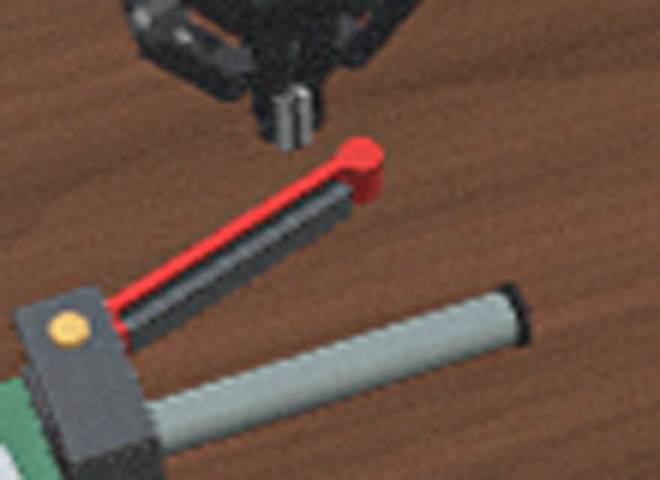

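The lever is fully out again, with the knob at (360,153) exactly as predicted for 0 rad and the fingers clear. Now the second push.

Call:
play_rows(increments=[{"jaw": 0,"offset": [-8,0,0.5],"dr": [0,0,0]},{"jaw": 0,"offset": [-8,0,0],"dr": [0,0,0]},{"jaw": 0,"offset": [-7,0,0],"dr": [0,0,0]},{"jaw": 0,"offset": [-6,0,0],"dr": [0,0,0]},{"jaw": 0,"offset": [-6,0,0],"dr": [0,0,0]},{"jaw": 0,"offset": [-6,0,0],"dr": [0,0,0]},{"jaw": 0,"offset": [-6,0,0],"dr": [0,0,0]},{"jaw": 0,"offset": [-6,0,0],"dr": [0,0,0]},{"jaw": 0,"offset": [-5,0,0],"dr": [0,0,0]},{"jaw": 0,"offset": [-4,0,0],"dr": [0,0,0]}])

```text
t: 10.22
tool_pos: [0.4803, 0.0889, 0.1459]
eef_rot: [0.003, 1.0, -0.002, 0.001]
contact_force: [-4.0, 2.3, 1.7]
width: 0.0
```

Call:
play_rows(increments=[{"jaw": 0,"offset": [-3,0,0],"dr": [0,0,0]},{"jaw": 0,"offset": [-2,0,0],"dr": [0,0,0]}])

```text
t: 10.48
tool_pos: [0.485, 0.0894, 0.1458]
eef_rot: [0.003, 1.0, -0.001, 0.0]
contact_force: [-5.7, 2.6, 2.6]
width: -0.0002
```

Call:
play_rows(increments=[{"jaw": 0,"offset": [-2,0,0],"dr": [0,-0.002,0]},{"jaw": 0,"offset": [-2,0,0],"dr": [0,-0.002,0]},{"jaw": 0,"offset": [-1.5,0,0],"dr": [0,-0.002,0]}])

```text
t: 10.85
tool_pos: [0.4888, 0.0897, 0.1457]
eef_rot: [0.003, 1.0, -0.001, 0.001]
contact_force: [-6.5, 2.1, 3.5]
width: -0.0001
```

Call:
play_rows(increments=[{"jaw": 0,"offset": [-2,0,0],"dr": [0,-0.003,0]},{"jaw": 0,"offset": [-1.5,0,0],"dr": [0,-0.003,0]}])

```text
t: 11.1
tool_pos: [0.4891, 0.0897, 0.1456]
eef_rot: [0.003, 1.0, -0.001, 0.0]
contact_force: [-7.9, 2.3, 6.5]
width: 0.0002
```

```bash
python3 look.py c5
```

```text
0 [360. 153.]
0.2 [401. 200.]
0.3 [417. 227.]
0.32 [420. 232.]
0.34 [423. 238.]
0.36 [425. 243.]
tip red 433.68 253.44 444
[0.48914824 0.08967353 0.14558034] [-6.91023454  2.43130343  5.79237516] [0.2565064  1.13299741 0.02143148]
```

Call:
play_rows(increments=[{"jaw": 0,"offset": [-2.5,0,0],"dr": [0,-0.005,0]}])

```text
t: 11.28
tool_pos: [0.4895, 0.0897, 0.1455]
eef_rot: [0.004, 1.0, -0.001, 0.001]
contact_force: [-9.1, 2.7, 5.8]
width: 0.0001
```

```bash
python3 look.py c6; python3 - <<'E'
from station import *
import cv2; cv2.imwrite("pics/top6.png",capture("top")); s=get_state(); print(s["t"],s["contact_force"])
import numpy as np
a=cv2.imread("pics/top0.png").astype(int);b=cv2.imread("pics/top6.png").astype(int)
for n,(x,y,w) in dict(jar=(197,230,22),washer=(190,174,25),A=(424,248,12),B=(393,243,9)).items(): print(n,abs(a-b)[y-w:y+w,x-w:x+w].mean().round(1))
E
```

```text
0 [360. 153.]
0.2 [401. 200.]
0.3 [417. 227.]
0.32 [420. 232.]
0.34 [423. 238.]
0.36 [425. 243.]
tip red 433.68 253.20000000000002 444
[0.48949463 0.08970658 0.14551555] [-8.27381322  2.1915866   7.11923663] [ 0.23250282  1.39797549 -0.05817648]
11.375 [-8.00668521  2.24157147  6.0351562 ]
jar 2.6
washer 2.1
A 2.3
B 3.0
```

View pics/c6.png

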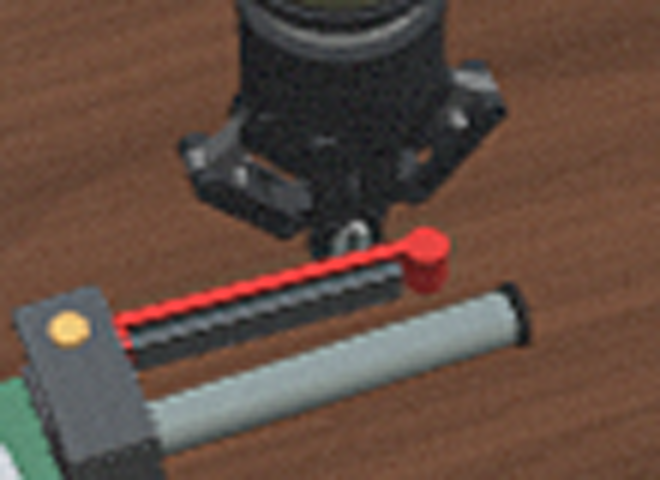

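The knob's top centre is at (426,241), so the swing is about 0.34–0.35 rad. The fingers are on the red face only, the gap to the bar is visible and the force is about 8 N. I'm handing it in.

```bash
python3 -c "
from station import *
print(sign_off());s=get_state();print(s['t'],s['tool_pos'],s['contact_force'])"
```

```text
the job is handed in; nothing more can be done
None
the job is handed in; nothing more can be done
```

I checked the hand brake and handed the job in with the lever still held against its stop. With closed fingers on the red outer face, I pushed it in to the stop, let it spring fully out, then pushed it in a second time.

- **First push:** the tool stopped advancing at about 7 N, and the lever tip no longer moved in the picture.
- **Release:** the knob returned to the picture position expected for fully out, with the fingers clear of it.
- **Final hold:** the knob position reads about 0.34–0.35 rad. The horizontal force is about 8 N, with about 6 N upward on the tool as well. The gap to the bar is visible, and the fingers show only on the red face.
- **Loose things:** around the seal stones, jar and washer, the top view matches the starting picture to within about 3 grey levels, which I take as unmoved.
- **Time:** about 11.4 s on the robot's clock.

The lever angle is estimated from the pictures to about ±0.02 rad, since there is no joint reading. I did not work out the cause of the upward force; friction at the fingertips is my guess. No check failed.

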